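# Clamp the staining box on the bench mixer

## Robot

A 7-joint arm with a two-finger parallel gripper is mounted at the origin on the work surface. World frame = base frame: x ahead of the robot, y to its left, z up, the work surface at z = 0. Lengths are in m, angles in rad, forces in N, time in s.
With the tool pointing down it reaches from about 0.425 to 1.025 m from the base axis. Payload 9.4 kg.
Tool frame: the origin (TCP) lies at the very end of the fingers, on their centre line; the grasp point (between the pads) lies 19 mm behind it; z points along the fingers, x is the direction in which the jaws open and shut, and the axes are right-handed (so a half turn about z gives the same grasp; the last joint's range is limited). The gripper opens to 85 mm and grips with 20 to 120 N. Pads are 22 mm wide; open, the fingers measure 114 mm over their backs; the gripper's body (76 mm by 85 mm) begins 54 mm behind the grasp point. The pads swing forward as they close: fully open they stand 13 mm farther back than shut.
Start: joints at [-1.179, 0.599, -0.003, 1.599, 0.002, 0.943, -0.08], TCP at [0.328, 0.647, 0.231] pointing down, gripper open.
Joint ranges: [-2.57, 2.57], [-0.35, 1.97], [-1.29, 1.29], [0.11, 2.56], [-1.05, 4.19], [0.11, 1.86], [-2.63, 2.63]. Speed limits (rad/s): [2.22, 2.22, 3.01, 3.01, 3.14, 3.14, 3.14].

## Interface

Orientations are given as a unit quaternion [x, y, z, w].
In Python, from workcell import arm, imaging gives the robot as it stands.
- The arm moves only by the tool carry_out, never from a script. Its argument "moves" is a list of rows, each a list of 7 numbers: the shift along the tool's x, y, z in m, then the turn, a rotation vector about the tool's x, y, z in rad, then the closure, from -1 (fully open) to 1 (shut). A call has 1 to 20 rows; each row shifts and turns the commanded pose from where the row before left it, along the tool's axes as they then stand; what a row does not reach is not made up. A row lasts 1/10 s, in which the tool goes at most 50 mm and 8.59 degrees, less where a joint would pass 70% of its speed; a pose out of reach is approached as far as the arm can. A call with a gripper value outside its range is refused whole. The fingers move at their own pace and stop on an object; "newtons" is the grip in N (left out, the last holds). Time passes only in rows, so rows that do not move let the fingers close. It gives the time, the measured TCP pose, the force and the opening at its end, in the units of the state.
- arm.state(): the state, without advancing time (a new reading comes with each control period).
- imaging.camera(name): name is "side" or "top"; returns (picture, depth): 420x560x3 uint8, red, green, blue; 420x560 float32, m along the optical axis (not along the pixel's ray), 0 where there is no reading.
- imaging.calibration(name): a dict with "camera_matrix" (3x3 intrinsics, pixels), "xyz" and "orientation" of the camera in the world. Camera axes: x right, y down, z forward; pixel columns grow to the right and rows downward; lengths in m; the calibration is good to about 2 mm. A picture is of the moment at which its call begins. calibration takes no time and is no camera call.
- arm.finish_job(): hands the job in, once; it reports no verdict.
The state is a dict: "time": time; "q": joint angles; "joint_vel": joint speeds; "effort": joint torques, N m; "position": TCP position; "ee_rot": TCP orientation; "wrist_force": force on the tool from outside, world axes, zero at the start; "ft_torque": the same for the moment, N m; "width": opening from 0.0 (shut) to 1.0 (fully open).
Only numpy, scipy, OpenCV 4.12 (cv2) and the standard library are available. Lean on these libraries where they do the work, as an engineer would, in place of code of your own. Each camera call takes 0.05 s, during which the arm holds its last target.

## Task

The slide-staining box has been loaded on the bench mixer and has to be clamped before mixing: push the open clamp strap round with a finger until it lies across the box against its stop, and only then push the cam lever on the strap down all the way, so that the clamp foot bears on the lid. Nothing needs gripping or lifting: leave the box in its place on the mixer and do not disturb the other things on the bench or the mixer.

Things in the scene. Friction and masses are not known exactly. Their poses are not given: they have to be found in the camera images.
- mixer: Fixed bench mixer with a flat metal deck 270 x 240 mm, whose top is 85 mm above the bench. Origin at the centre of its underside. In its own frame (x, y, z in mm): the box lies at the deck's centre; a pivot post of 28 mm diameter stands at (0, -85); a catch post 46 (x) x 16 (y) mm stands at (0, 85) up to z 143, with a stop of 10 x 16 mm at (18, 85) up to z 162. At yaw 0 its y axis is world y.
- strap (a joint): Clamp strap, a flat steel bar 24 mm wide and 10 mm thick (underside 147, top 157 mm above the bench), reaching 184 mm from its upright pivot. Value in rad: 0 = across the box, pointing along the mixer's +y, against its stop; it grows anticlockwise seen from above (1.57 = along the mixer's -x, beside the box; starts at 1.2 to 1.75, most it can be is 1.95). To close it is swung clockwise seen from above. It stays where it is left; about 0.8 N at the stub moves it.
- strap_pivot (a point): On the strap's upright pivot axis, at the height of the strap's top face (157 mm above the bench). A nut there reaches 9 mm higher.
- strap_stub (a point): Centre of the top of the upright round stub on the strap, 14 mm diameter, 40 mm tall above the strap's top face (its top is 197 mm above the bench), 140 mm from the pivot axis. A finger's outside pushes the strap round by it.
- lever (a joint): Cam lever mounted on top of the strap, near the pivot, moving in the strap's upright lengthwise plane. Value in rad: 0 = upright, grows as its tip goes over towards the stub and down; 1.45 = fully down, lying along the strap (its stop). Starts at 0.1 to 0.45. It stays where it is left; about 3 N square to it near its tip moves it, a little more where the clamp foot meets the lid.
- lever_hinge (a point): On the lever's hinge axis, 31 mm from the pivot axis towards the stub, 12 mm above the strap's top face (169 mm above the bench), midway across the strap.
- lever_tip (a point): Middle of the lever's end face, 72 mm from the hinge axis. The lever is a black bar 14 mm wide and 8 mm thick, with a pad 22 mm wide and 10 mm thick over its last 22 mm.
- clamp_foot: Black rubber disc, 32 mm diameter, 5 mm thick, under the strap 85 mm from the pivot axis. Origin at the centre of its underside. The lever drives it straight down: about 3.3 mm per rad of lever; 4 mm above the lid when the lever is upright, bearing on the lid when the lever is fully down.
- staining_box: Loose closed box 140 x 100 x 50 mm (x, y, z), about 0.6 kg, grey with a white lid, between four low corner rails on the mixer's deck. Origin at the centre of its underside; lid top 135 mm above the bench.
- lidded_pot: Loose clear pot with white cap, 40 mm diameter, 48 mm tall, on the mixer's deck beyond the box. Bystander; origin at the centre of its underside.
- specimen_jar: Loose clear jar with white cap, 54 mm diameter, 65 mm tall, on the bench. Bystander; origin under its centre.
- amber_bottle: Loose amber bottle, 56 mm diameter, 115 mm tall, on the bench. Bystander; origin under its centre.
- slide_tray: Loose flat wooden tray of glass slides, 90 x 200 x 14 mm, on the bench in front of the mixer. Bystander; origin under its centre.
- coverslip_box: Loose small carton 62 x 47 x 31 mm on the bench. Bystander; origin under its centre.
- marker_pen: Loose marker pen 134 mm long (from -48 to 86 mm along its x), 13 mm thick, lying on the bench. Bystander; origin on its underside.
- tube_rack: Loose white rack with small tubes, 50 x 110 mm, 64 mm tall, on the bench. Bystander; origin under its centre.
Mind the look-alikes: they are no part of the job. What is meant by the staining_box is not brown, orange or pink, and is the larger of those in its own colour.

How it is judged:
By the outcome, as a careful person would: the job done as asked, in the order asked, and still so for the second after the job is handed in, with the robot touching nothing.
It also fails if it takes over 51 s, if anything falls off the work surface, if the arm or the gripper's body presses on something with over 40 N, if the wrist force passes 120 N, or if a joint passes its speed limit or range.

## Working session

There is one attempt and no reset: what is moved stays moved. The work goes in short steps, Python scripts to look and compute and a tool call to move; the robot and the scene stay as the last step left them, time stands still between calls to the robot, and variables do not carry over. Pictures are saved under pics/ and viewed, and the job is handed in when it is done.

Besides the shell and the picture viewer there is one more tool, called in YAML: its name, and indented under it one key for each argument. carry_out: Moves the arm, as the interface text tells. Its arguments: {"type":"object","properties":{"moves":{"type":"array","items":{"type":"array","items":{"type":"number"}}},"newtons":{"type":"number"}},"required":["moves"]}

```bash
mkdir -p pics
cat > h.py <<'E'
import numpy as np, cv2
from workcell import arm, imaging
from scipy.spatial.transform import Rotation as R
def cal(n):
    c=imaging.calibration(n); return np.array(c["camera_matrix"]),np.array(c["xyz"]),R.from_quat(c["orientation"]).as_matrix()
def ray(n,u,v):
    K,p,M=cal(n); return p, M@np.linalg.solve(K,[u,v,1.0])
def plane(n,u,v,z):
    p,d=ray(n,u,v); return p+d*(z-p[2])/d[2]
def cloud(n,D):
    K,p,M=cal(n); v,u=np.mgrid[:420,:560]
    P=np.stack([(u-K[0,2])/K[0,0]*D,(v-K[1,2])/K[1,1]*D,D],-1); return P@M.T+p
def proj(n,X):
    K,p,M=cal(n); c=K@(M.T@(np.array(X)-p)); return c[:2]/c[2]
def save(n,name):
    a,D=imaging.camera(n); np.savez('%s.npz'%name,a=a,D=D)
    cv2.imwrite('pics/%s.png'%name,a[:,:,::-1]); return a,D
E
python3 - <<'E'
from h import *
for n in("top","side"):
    save(n,n+"0"); print(cal(n))
print(arm.state())
E
```

```text
(array([[534.20570576,   0.        , 272.04711442],
       [  0.        , 534.20570576, 213.79916937],
       [  0.        ,   0.        ,   1.        ]]), array([ 0.48597682, -0.0587617 ,  1.25652448]), array([[ 0.02743479, -0.99683676,  0.07459095],
       [-0.99930823, -0.02547545,  0.02709363],
       [-0.02510769, -0.07528265, -0.99684609]]))
(array([[419.61855797,   0.        , 286.45512975],
       [  0.        , 419.61855797, 207.60823026],
       [  0.        ,   0.        ,   1.        ]]), array([ 0.05998421, -0.5454538 ,  0.82817273]), array([[ 0.71407078, -0.49769546,  0.49234353],
       [-0.6998394 , -0.48929032,  0.5204035 ],
       [-0.01810353, -0.71616633, -0.69769481]]))
{'time': 0.1, 'q': array([-1.17870391,  0.6000512 , -0.00253293,  1.60003909,  0.00180071,
        0.94288339, -0.07978071]), 'joint_vel': array([ 0.00036478, -0.0026589 , -0.00024677, -0.00173098, -0.00065347,
        0.00223929, -0.00152086]), 'effort': array([ 5.61808367e-03, -7.77996039e+01,  1.56998724e+00, -2.58623976e+01,
        1.26320825e-02,  5.47473173e-03,  6.67552490e-05]), 'position': array([0.32739327, 0.64640949, 0.23050292]), 'ee_rot': array([ 8.51981970e-01,  5.23570670e-01, -5.49205951e-04,  4.16890609e-04]), 'wrist_force': array([ 0.25726917, -0.72057231, -0.21024971]), 'ft_torque': array([0.00339053, 0.00352208, 0.03252633]), 'width': 1.0016520321311915}
```

View pics/top0.png

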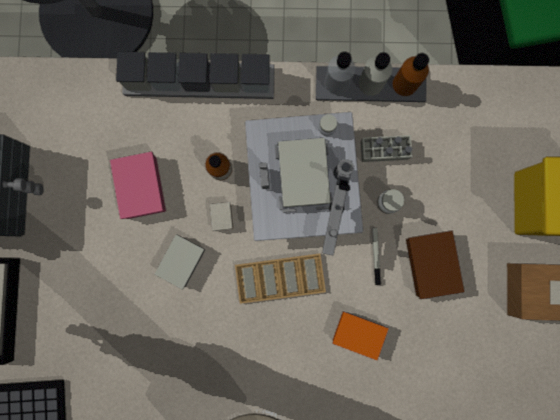

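View pics/side0.png

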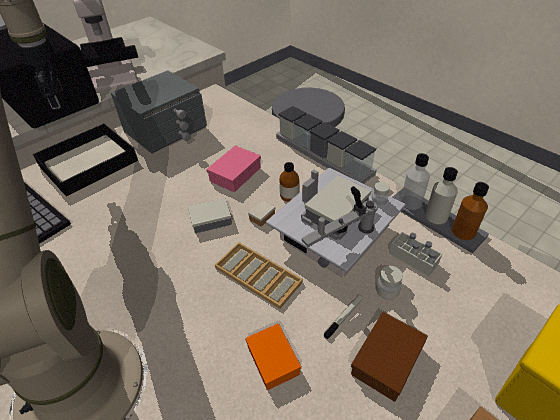

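Run:
```python
from h import *
a=np.load('top0.npz')['a'];s=np.load('side0.npz')['a']
cv2.imwrite('pics/tz.png',cv2.resize(np.clip(a[105:265,235:415,::-1].astype(float)*1.5,0,255).astype(np.uint8),None,fx=3.7,fy=3.7,interpolation=cv2.INTER_CUBIC))
cv2.imwrite('pics/sz.png',cv2.resize(np.clip(s[160:280,260:420,::-1].astype(float)*1.5,0,255).astype(np.uint8),None,fx=4.5,fy=4.5,interpolation=cv2.INTER_CUBIC))
```

```text
(no output)
```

View pics/tz.png

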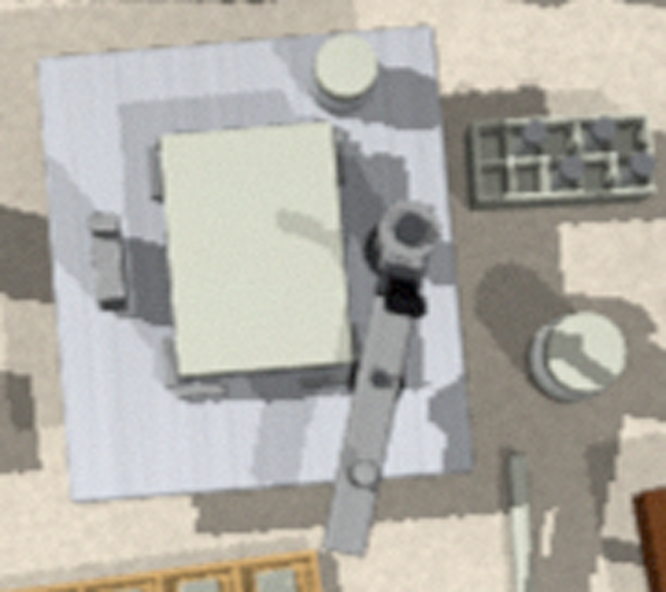

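View pics/sz.png

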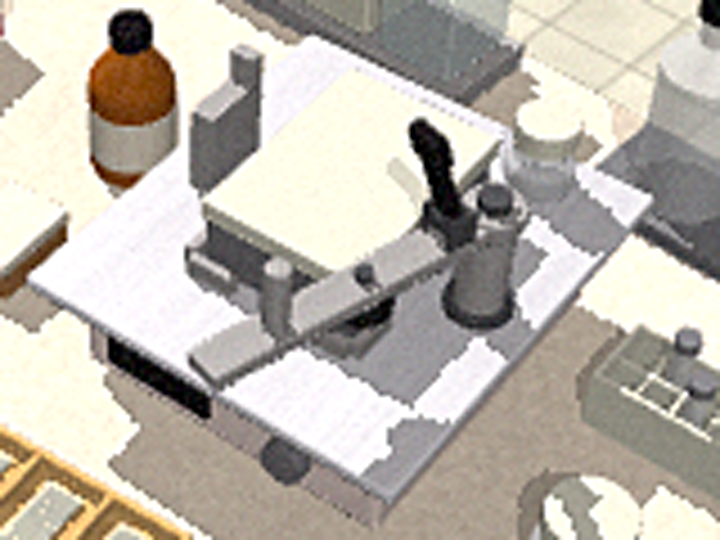

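Run:
```python
from h import *
T=lambda x,y:(x/3.7+235,y/3.7+105)
c=[plane("top",*T(*p),.085) for p in [(38,60),(436,27),(470,470),(72,500)]]
m=np.mean(c,0);print("mixer",m,[np.linalg.norm(c[i]-c[i-1]) for i in range(4)])
ydir=(c[0]-c[1]+c[3]-c[2])[:2];ydir/=np.linalg.norm(ydir);yaw=np.arctan2(-ydir[0],ydir[1]);print("yaw",yaw)
pv=m[:2]-.085*ydir;print("pivot from mixer",pv)
pn=plane("top",*T(416,229),.166);st=plane("top",*T(364,470),.197);print("nut",pn,"stub",st)
ss=plane("side",278/4.5+260,267/4.5+160,.197);sn=plane("side",495/4.5+260,190/4.5+160,.166);print("side stub",ss,"nut",sn)
for a,b in((pn,st),(sn,ss),(np.r_[pv,0],(st+ss)/2)):
  d=(b-a)[:2];print("len",np.linalg.norm(d),"ang",np.arctan2(-d[0],d[1])-yaw)
def lab(X,n):
  return
# lever tip, catch post stop, box lid corners
print("tip top",[plane("top",*T(405,300),z)for z in(.22,.235)],proj("top",[*pv,.166]),proj("side",[*pv,.166]))
print("lid",[plane("top",*T(*p),.135) for p in [(160,135),(332,122),(352,365),(178,377)]])
for n,pts in(("top",[T(110,267),T(105,220)]),("side",[(210/4.5+260,110/4.5+160),(247/4.5+260,52/4.5+160)])):
  print("catch/stop",[plane(n,*p,z) for p,z in zip(pts,(.143,.162))])
```

```text
mixer [ 0.65930138 -0.09409048  0.085     ] [np.float64(0.2660536823937605), np.float64(0.24019477000344458), np.float64(0.26683721294410273), np.float64(0.23591953054371484)]
yaw 0.10351354630697357
pivot from mixer [ 0.66808432 -0.1786355 ]
nut [ 0.66812859 -0.18132318  0.166     ] stub [ 0.53220066 -0.15231948  0.197     ]
side stub [ 0.53259438 -0.15246118  0.197     ] nut [ 0.67316596 -0.17485913  0.166     ]
len 0.1389878252137024 ang 1.257059816447748
len 0.14234478463839184 ang 1.3092761283682648
len 0.13820172633297528 ang 1.2762176267440595
tip top [array([ 0.62125302, -0.17012076,  0.22      ]), array([ 0.61929538, -0.16850923,  0.235     ])] [346.11965395 166.88301218] [369.95752058 204.12559375]
lid [array([ 0.72443674, -0.03722617,  0.135     ]), array([ 0.73417499, -0.13572125,  0.135     ]), array([ 0.59442202, -0.14986862,  0.135     ]), array([ 0.58508242, -0.05118443,  0.135     ])]
catch/stop [array([ 0.64613068, -0.01099087,  0.143     ]), array([ 0.66983582, -0.0082517 ,  0.162     ])]
catch/stop [array([ 0.63617792, -0.0113738 ,  0.143     ]), array([ 0.66982338, -0.00717663,  0.162     ])]
```

```bash
cat >> h.py <<'E'
def yawof(q):
    x=R.from_quat(q).as_matrix()[:,0]; return np.arctan2(x[1],x[0])
def plan(way, g=1, pos=None, q=None):
    """way: list of (x,y,z,yaw), tool down; prints rounded rows"""
    s=arm.state(); p=np.array(s["position"] if pos is None else pos); M=R.from_quat(s["ee_rot"] if q is None else q)
    rows=[]
    for (x,y,z,a) in way:
        T=R.from_euler('z',a)*R.from_euler('x',np.pi)
        d=np.round(M.inv().apply(np.array([x,y,z])-p),4); w=np.round((M.inv()*T).as_rotvec(),3)
        p=p+M.apply(d); M=M*R.from_rotvec(w); rows.append([*d.tolist(),*w.tolist(),g])
    print(str(rows).replace(' ','')); print("end",p,"max",max(np.linalg.norm(r[:3])for r in rows))
def lin(a,b,n):
    a,b=np.array(a),np.array(b); return [a+(b-a)*(i+1)/n for i in range(n)]
PV=np.array([.669,-.1785]); YAW=.1035
E
python3 - <<'E'
from h import *
D=np.load('top0.npz')['D'];X=cloud("top",D);
m=(D>0)&(X[...,2]>.16)&(X[...,0]<.62)
print(X[m].min(0) if m.any() else 0, X[m].max(0) if m.any() else 0)
s=arm.state();a0=yawof(s["ee_rot"]);p=s["position"]
plan(lin([*p,a0],[.523,-.200,.231,1.38],20))
E
```

```text
[ 0.49078893 -0.60881756  0.16000013] [ 0.619955   -0.13497785  0.24191494]
[[-0.0333,0.0278,0.0,0.0,0.001,-0.014,1],[-0.0338,0.0274,0.0,0.0,0.0,-0.014,1],[-0.0341,0.0269,0.0,0.0,0.0,-0.014,1],[-0.0344,0.0264,-0.0,0.0,0.0,-0.014,1],[-0.0349,0.026,-0.0,0.0,0.0,-0.013,1],[-0.0352,0.0254,-0.0,0.0,0.0,-0.014,1],[-0.0355,0.025,-0.0,0.0,0.0,-0.014,1],[-0.0359,0.0245,-0.0,0.0,0.0,-0.014,1],[-0.0362,0.024,-0.0,0.0,0.0,-0.014,1],[-0.0365,0.0235,-0.0001,0.0,0.0,-0.014,1],[-0.0369,0.0229,0.0,0.0,0.0,-0.014,1],[-0.0372,0.0225,0.0,0.0,0.0,-0.014,1],[-0.0375,0.0219,0.0,0.0,0.0,-0.014,1],[-0.0378,0.0214,0.0,0.0,0.0,-0.014,1],[-0.0381,0.0208,0.0,0.0,0.0,-0.013,1],[-0.0384,0.0204,-0.0,0.0,0.0,-0.014,1],[-0.0386,0.0198,-0.0,0.0,0.0,-0.014,1],[-0.039,0.0193,-0.0,0.0,0.0,-0.014,1],[-0.0392,0.0187,-0.0,0.0,0.0,-0.014,1],[-0.0394,0.0182,-0.0,0.0,0.0,-0.014,1]]
end [ 0.52301437 -0.20000454  0.23095615] max 0.04352022518324095
```

carry_out:
  moves:
    - [-0.033, 0.028, 0, 0, 0, -0.014, 1]
    - [-0.034, 0.027, 0, 0, 0, -0.014, 1]
    - [-0.034, 0.027, 0, 0, 0, -0.014, 1]
    - [-0.034, 0.026, 0, 0, 0, -0.014, 1]
    - [-0.035, 0.026, 0, 0, 0, -0.014, 1]
    - [-0.035, 0.025, 0, 0, 0, -0.014, 1]
    - [-0.036, 0.025, 0, 0, 0, -0.014, 1]
    - [-0.036, 0.025, 0, 0, 0, -0.014, 1]
    - [-0.036, 0.024, 0, 0, 0, -0.014, 1]
    - [-0.037, 0.023, 0, 0, 0, -0.014, 1]
    - [-0.037, 0.023, 0, 0, 0, -0.014, 1]
    - [-0.037, 0.022, 0, 0, 0, -0.014, 1]
    - [-0.038, 0.022, 0, 0, 0, -0.014, 1]
    - [-0.038, 0.021, 0, 0, 0, -0.014, 1]
    - [-0.038, 0.021, 0, 0, 0, -0.014, 1]
    - [-0.038, 0.02, 0, 0, 0, -0.014, 1]
    - [-0.039, 0.02, 0, 0, 0, -0.014, 1]
    - [-0.039, 0.019, 0, 0, 0, -0.014, 1]
    - [-0.039, 0.019, 0, 0, 0, -0.014, 1]
    - [-0.039, 0.018, 0, 0, 0, -0.014, 1]
  newtons: 30

```text
time: 2.1
position: [0.5223, -0.2008, 0.2311]
ee_rot: [0.77, 0.637, -0.0, -0.0]
wrist_force: [1.2, -0.1, -1.5]
width: 0.0
```

Run:
```python
from h import *
s=arm.state();p=s["position"];print(p,yawof(s["ee_rot"]),s["time"],s["width"],s["wrist_force"])
save("side","side1");save("top","top1")
plan(lin([*p,yawof(s["ee_rot"])],[.523,-.198,.168,1.38],4))
```

```text
[ 0.52227205 -0.2007737   0.23114232] 1.3824946816654335 2.1 0.0003457561979975261 [ 1.22757154 -0.11098297 -1.46101425]
[[0.0052,-0.001,0.0157,0.001,0.003,-0.007,1],[0.0007,0.0,0.0158,0.0,-0.0,0.001,1],[0.0007,0.0001,0.0158,0.0,-0.0,0.0,1],[0.0008,0.0,0.0158,0.0,-0.0,0.001,1]]
end [ 0.52299764 -0.19795787  0.16795571] max 0.016568946858506125
```

View pics/side1.png

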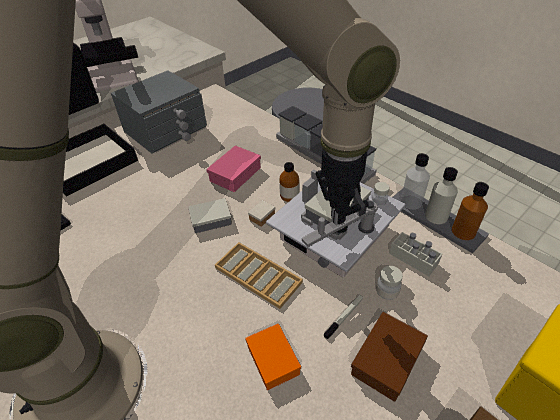

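View pics/top1.png

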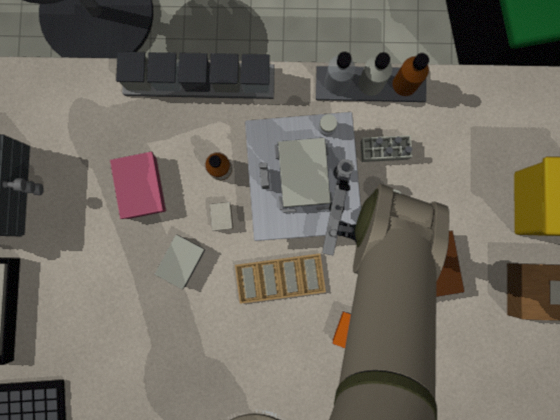

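carry_out:
  moves:
    - [0, 0, 0.016, 0, 0, 0, 1]
    - [0, 0, 0.016, 0, 0, 0, 1]
    - [0, 0, 0.016, 0, 0, 0, 1]
    - [0, 0, 0.015, 0, 0, 0, 1]
    - [0, 0, 0, 0, 0, 0, 1]

```text
time: 2.7
position: [0.521, -0.1979, 0.1665]
ee_rot: [0.77, 0.638, -0.001, -0.002]
wrist_force: [0.5, -0.7, 0.3]
width: -0.005
```

Run:
```python
from h import *
s=arm.state();p=s["position"];print(p,yawof(s["ee_rot"]),s["time"],s["wrist_force"])
def P(phi,c=.0215,r=.14):
    d=np.array([-np.sin(phi),np.cos(phi)]);t=np.array([np.cos(phi),np.sin(phi)])
    xy=PV+r*d-c*t; return [*xy,.168,phi]
print(P(1.38),P(YAW))
# approach then arc; steps
w=lin([*p,1.38],P(1.38),4)+[P(f) for f in np.linspace(1.38,.30,17)[1:]]
plan(w)
```

```text
[ 0.52104815 -0.19790644  0.16652277] 1.3825488949945126 2.7 [ 0.47914889 -0.6907831   0.34890439]
[np.float64(0.5274632278749662), np.float64(-0.1730601345213089), 0.168, 1.38] [np.float64(0.6331509101562078), np.float64(-0.04147046757223566), 0.168, 0.1035]
[[0.0064,0.0004,-0.0004,-0.004,-0.001,0.003,1],[0.0064,0.0004,-0.0003,0.0,0.0,-0.0,1],[0.0064,0.0004,-0.0004,0.0,0.0,-0.0,1],[0.0064,0.0004,-0.0004,0.0,0.0,-0.0,1],[0.0095,-0.0011,0.0,0.0,0.0,0.067,1],[0.0095,-0.0012,0.0,0.0,0.0,0.068,1],[0.0095,-0.0011,0.0,0.0,0.0,0.067,1],[0.0095,-0.0011,-0.0,0.0,0.0,0.068,1],[0.0095,-0.0012,-0.0,0.0,0.0,0.067,1],[0.0095,-0.0011,-0.0,0.0,0.0,0.068,1],[0.0094,-0.0011,-0.0,0.0,0.0,0.067,1],[0.0095,-0.0012,-0.0,0.0,0.0,0.068,1],[0.0095,-0.0011,-0.0,0.001,0.0,0.067,1],[0.0095,-0.0011,-0.0,-0.0,0.0,0.068,1],[0.0095,-0.0012,-0.0,-0.0,0.0,0.067,1],[0.0095,-0.0011,-0.0,-0.0,0.0,0.068,1],[0.0095,-0.0011,-0.0,-0.0,0.0,0.067,1],[0.0095,-0.0012,-0.0,-0.0,0.0,0.068,1],[0.0095,-0.0011,-0.0,-0.0,0.0,0.067,1],[0.0095,-0.0011,-0.0,-0.0,0.0,0.068,1]]
end [ 0.60712904 -0.05113163  0.16796071] max 0.009575489543621255
```

carry_out:
  moves:
    - [0.0064, 0.0004, 0, 0, 0, 0, 1]
    - [0.0064, 0.0004, 0, 0, 0, 0, 1]
    - [0.0064, 0.0004, 0, 0, 0, 0, 1]
    - [0.0064, 0.0004, 0, 0, 0, 0, 1]
    - [0.0095, -0.0011, 0, 0, 0, 0.067, 1]
    - [0.0095, -0.0012, 0, 0, 0, 0.068, 1]
    - [0.0095, -0.0011, 0, 0, 0, 0.067, 1]
    - [0.0095, -0.0011, 0, 0, 0, 0.068, 1]

```text
time: 3.5
position: [0.5353, -0.1358, 0.1687]
ee_rot: [0.85, 0.527, 0.0, 0.0]
wrist_force: [-0.3, -0.3, -0.3]
width: -0.001
```

Run:
```python
from h import *
s=arm.state();p=s["position"];print(p,yawof(s["ee_rot"]),s["time"],s["wrist_force"])
a,D=save("side","side2");cv2.imwrite('pics/side2z.png',cv2.resize(a[130:290,230:420,::-1],None,fx=3.7,fy=3.7))
```

```text
[ 0.53534508 -0.1358401   0.16874165] 1.109337674814034 3.5 [-0.27469753 -0.3424877  -0.31649395]
```

View pics/side2z.png

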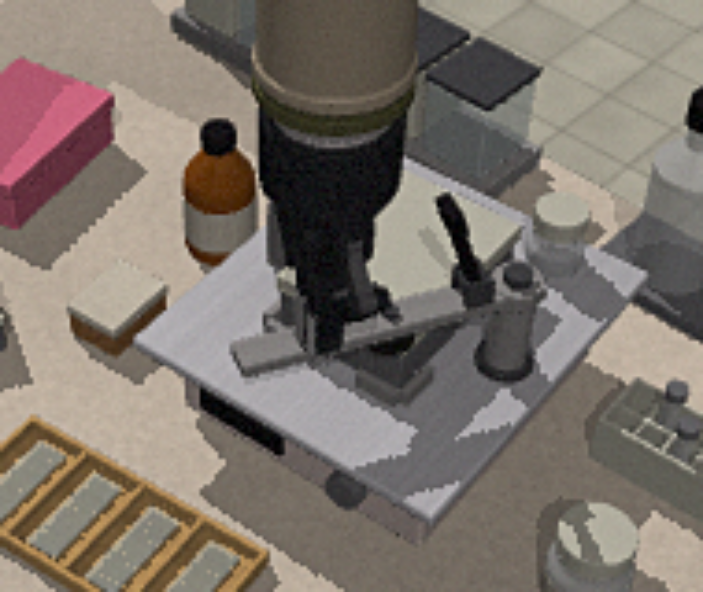

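carry_out:
  moves:
    - [0.0095, -0.0011, 0, 0, 0, 0.067, 1]
    - [0.0095, -0.0012, 0, 0, 0, 0.068, 1]
    - [0.0095, -0.0011, 0, 0, 0, 0.067, 1]
    - [0.0095, -0.0011, 0, 0, 0, 0.068, 1]
    - [0.0095, -0.0012, 0, 0, 0, 0.067, 1]
    - [0.0095, -0.0011, 0, 0, 0, 0.068, 1]
    - [0.0095, -0.0011, 0, 0, 0, 0.067, 1]
    - [0.0095, -0.0012, 0, 0, 0, 0.068, 1]
    - [0.0095, -0.0011, 0, 0, 0, 0.067, 1]
    - [0.0095, -0.0011, 0, 0, 0, 0.068, 1]
    - [0.0095, -0.0012, 0, 0, 0, 0.067, 1]
    - [0.0095, -0.0011, 0, 0, 0, 0.068, 1]

```text
time: 4.75
position: [0.6082, -0.0514, 0.1685]
ee_rot: [0.989, 0.15, -0.0, -0.0]
wrist_force: [-0.9, -0.9, 0.6]
width: -0.001
```

Run:
```python
from h import *
s=arm.state();p=s["position"];print(p,yawof(s["ee_rot"]),s["time"],s["wrist_force"])
a,D=save("side","side3");cv2.imwrite('pics/side3z.png',cv2.resize(a[110:270,250:440,::-1],None,fx=3.7,fy=3.7))
def P(phi,c=.0215,r=.14):
    d=np.array([-np.sin(phi),np.cos(phi)]);t=np.array([np.cos(phi),np.sin(phi)])
    xy=PV+r*d-c*t; return [*xy,.168,phi]
f=yawof(s["ee_rot"]);print(P(f),P(YAW));plan([P(x) for x in np.linspace(f,YAW-.03,10)])
```

```text
[ 0.60817654 -0.05140194  0.16850998] 0.3010384964313644 4.75 [-0.92301651 -0.87130335  0.6279989 ]
[np.float64(0.6069551723443208), np.float64(-0.05117094062557019), 0.168, np.float64(0.3010384964313644)] [np.float64(0.6331509101562078), np.float64(-0.04147046757223566), 0.168, 0.1035]
[[-0.003,0.0001,0.0004,-0.0,-0.001,-0.003,1],[0.0036,-0.0005,0.0,-0.0,-0.0,0.026,1],[0.0035,-0.0005,0.0,-0.0,-0.0,0.025,1],[0.0036,-0.0005,0.0,-0.0,-0.0,0.025,1],[0.0035,-0.0005,0.0,-0.0,-0.0,0.026,1],[0.0036,-0.0005,0.0,-0.0,-0.0,0.025,1],[0.0035,-0.0005,0.0,-0.0,-0.0,0.025,1],[0.0035,-0.0005,0.0,-0.0,-0.0,0.025,1],[0.0036,-0.0005,0.0,-0.0,-0.0,0.026,1],[0.0035,-0.0005,0.0,-0.0,-0.0,0.025,1]]
end [ 0.63723812 -0.04045108  0.16801192] max 0.0036345563690772494
```

View pics/side3z.png

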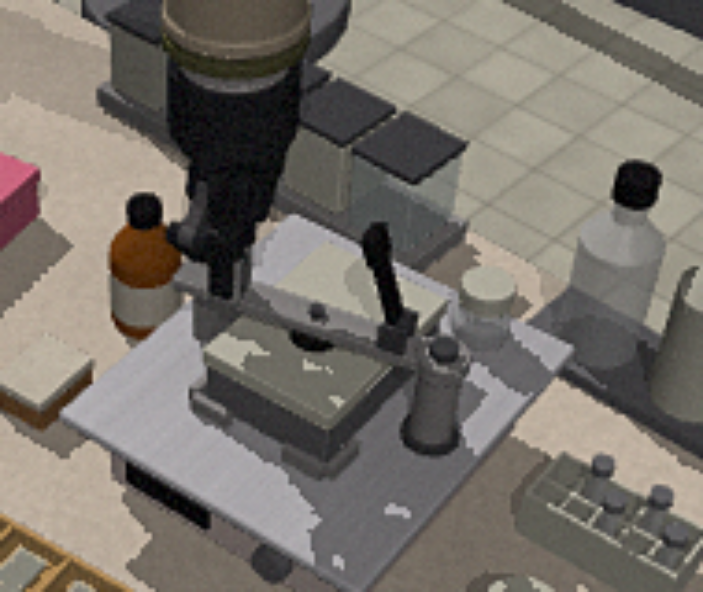

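carry_out:
  moves:
    - [0.0035, -0.0005, 0, 0, 0, 0.025, 1]
    - [0.0035, -0.0005, 0, 0, 0, 0.025, 1]
    - [0.0035, -0.0005, 0, 0, 0, 0.025, 1]
    - [0.0035, -0.0005, 0, 0, 0, 0.025, 1]
    - [0.0035, -0.0005, 0, 0, 0, 0.025, 1]
    - [0.0035, -0.0005, 0, 0, 0, 0.025, 1]
    - [0.0035, -0.0005, 0, 0, 0, 0.025, 1]
    - [0.0015, 0, 0, 0, 0, 0.01, 1]
    - [0, 0, 0, 0, 0, 0, 1]

```text
time: 5.7
position: [0.633, -0.0427, 0.1683]
ee_rot: [0.998, 0.058, 0.0, 0.0]
wrist_force: [-0.0, 0.2, 0.1]
width: -0.001
```

carry_out:
  moves:
    - [0.0015, 0, 0, 0, 0, 0, 1]
    - [0, 0, 0, 0, 0, 0, 1]

```text
time: 5.9
position: [0.6337, -0.0427, 0.1683]
ee_rot: [0.998, 0.059, -0.0, -0.0]
wrist_force: [-2.0, 0.6, -0.1]
width: -0.003
```

carry_out:
  moves:
    - [0.0015, 0, 0, 0, 0, 0, 1]
    - [0, 0, 0, 0, 0, 0, 1]

```text
time: 6.1
position: [0.6339, -0.0426, 0.1682]
ee_rot: [0.998, 0.058, -0.002, -0.0]
wrist_force: [-7.1, 0.3, 4.1]
width: 0.003
```

carry_out:
  moves:
    - [-0.008, 0, 0, 0, 0, 0, 1]
    - [-0.012, 0, 0, 0, 0, 0, 1]
    - [-0.01, 0, 0, 0, 0, 0, 1]
    - [0, 0, -0.03, 0, 0, 0, 1]
    - [0, 0, -0.04, 0, 0, 0, 1]
    - [0, 0, -0.04, 0, 0, 0, 1]
    - [-0.03, 0, -0.02, 0, 0, 0, 1]
    - [-0.04, 0, 0, 0, 0, 0, 1]
    - [0, 0, 0, 0, 0, 0, 1]

```text
time: 7.0
position: [0.5312, -0.0554, 0.299]
ee_rot: [0.998, 0.057, -0.001, -0.001]
wrist_force: [0.8, 0.3, -0.0]
width: 0.0
```

Run:
```python
from h import *
s=arm.state();p=s["position"];print(p,yawof(s["ee_rot"]),s["time"],s["wrist_force"])
a,D=save("side","side4");cv2.imwrite('pics/side4z.png',cv2.resize(np.clip(a[150:270,270:430,::-1]*1.4,0,255).astype(np.uint8),None,fx=4.5,fy=4.5))
a,D=save("top","top4");cv2.imwrite('pics/top4z.png',cv2.resize(np.clip(a[105:265,235:415,::-1]*1.4,0,255).astype(np.uint8),None,fx=3.7,fy=3.7))
```

```text
[ 0.53118216 -0.05535841  0.29895386] 0.11464983458362017 7.0 [ 0.79346068  0.33177812 -0.0470818 ]
```

View pics/side4z.png

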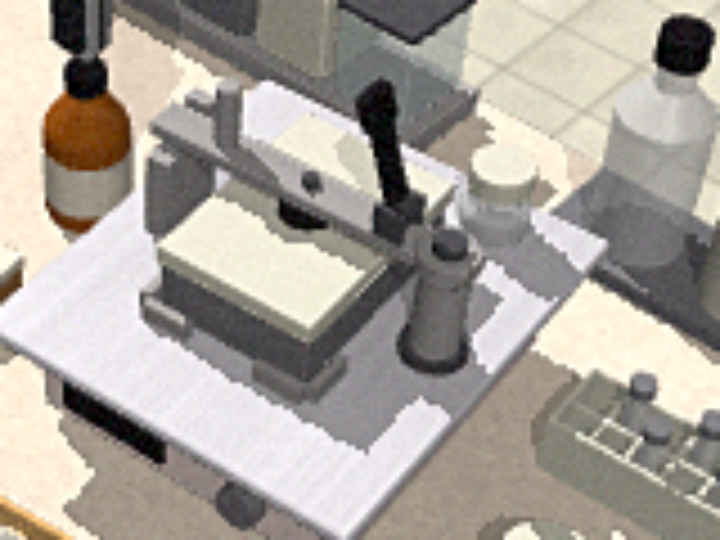

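View pics/top4z.png

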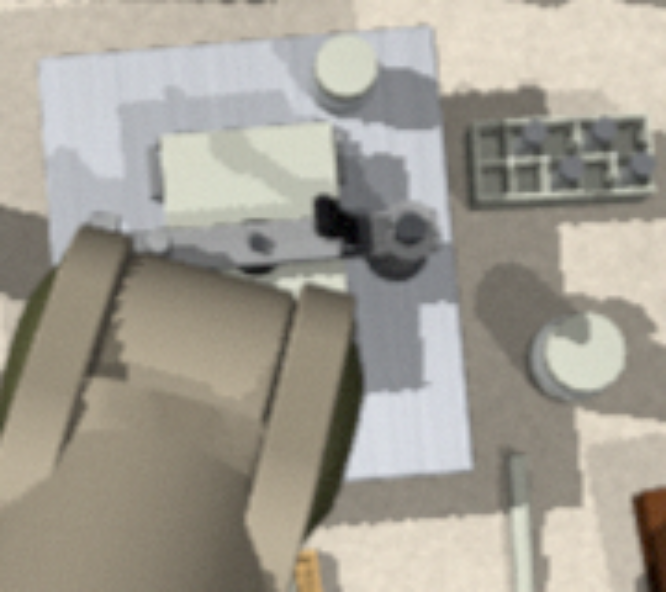

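Run:
```python
from h import *
T=lambda x,y:(x/3.7+235,y/3.7+105); S=lambda x,y:(x/4.5+270,y/4.5+150)
for n,u in(("top",T(154,238)),("side",S(230,84))):
    st=plane(n,*u,.197);d=(st[:2]-PV);print("stub",st,np.linalg.norm(d),np.arctan2(-d[0],d[1]))
f=YAW;d=np.array([-np.sin(f),np.cos(f),0]);nrm=np.array([np.cos(f),np.sin(f),0])
o=np.array([*PV,0])
for n,u in(("side",S(377,92)),("side",S(398,222)),("side",S(447,240))):
    p,r=ray(n,*u);X=p+r*((o-p)@nrm)/(r@nrm);print(n,"r",(X-o)@d,"z",X[2], np.arctan2((X-o)@d-.031,X[2]-.169))
# top: tip far end in top view
p,r=ray("top",*T(328,212))
for z in(.225,.23,.235,.24):
    X=p+r*(z-p[2])/r[2];print(z,(X-o)@d,(X-o)@nrm)
# nut by two rays
a,ra=ray("top",*T(411,228));b,rb=ray("side",*S(451,243))
k=np.linalg.lstsq(np.c_[ra,-rb],b-a,rcond=None)[0];print("nut",a+ra*k[0],b+rb*k[1])
D=np.load('side4.npz')['D'];A=np.load('side4.npz')['a'];X=cloud("side",D)
v,u=np.mgrid[:420,:560];m=(A.sum(-1)<110)&(u>345)&(u<372)&(v>165)&(v<205)&(D>0)
Y=X[m]-o;Y=np.c_[Y@d,Y@nrm,Y[:,2]];
for z in np.arange(.17,.25,.01):
    k=abs(Y[:,2]-z)<.005
    if k.any():print(round(z,3),k.sum(),np.median(Y[k],0),Y[k].min(0)[:2],Y[k].max(0)[:2])
```

```text
stub [ 0.65474118 -0.03667142  0.197     ] 0.14254354237263892 0.10019890933655069
stub [ 0.65602081 -0.03869104  0.197     ] 0.14041013421444107 0.09256983193106784
side r 0.05195269880288567 z 0.23733446407087333 0.29751887409623234
side r 0.030838656960049185 z 0.16219832072241536 -3.117876041616008
side r 0.002233609163774135 z 0.1664419872418399 -1.6594867070870916
0.225 0.05011083730134034 0.002415464774187221
0.23 0.05053688533748658 0.0015813186583863085
0.235 0.0509629333736329 0.0007471725425854045
0.24 0.05138898140977915 -8.697357321550518e-05
nut [ 0.66863839 -0.17855638  0.16591723] [ 0.66885167 -0.17879809  0.1659795 ]
0.17 32 [ 0.02693059 -0.00957494  0.17085738] [ 0.00525723 -0.0122567 ] [0.0407449  0.01022868]
0.18 24 [ 0.03260862 -0.00453486  0.17915996] [ 0.02380378 -0.01114736] [0.03917774 0.0062477 ]
0.19 23 [ 0.03661519 -0.00368867  0.18995224] [ 0.0332129  -0.00745673] [0.04350735 0.00591311]
0.2 24 [ 0.04025299 -0.00286031  0.20116457] [ 0.03724817 -0.00817244] [0.04634876 0.00594218]
0.21 19 [ 0.04409624 -0.00424903  0.21131882] [ 0.04016717 -0.00741561] [0.05030836 0.00652988]
0.22 25 [ 0.04641354 -0.00468232  0.21994943] [ 0.04248004 -0.00996488] [0.05437061 0.00990056]
0.23 40 [ 0.04961252 -0.00610274  0.22992335] [ 0.04559642 -0.01129795] [0.0580468  0.00990942]
0.24 24 [ 5.33616076e-02 -1.97276100e-05  2.38407062e-01] [ 0.04919926 -0.01251841] [0.05880243 0.00933711]
```

```bash
cat >> h.py <<'E'
F=.098; SD=np.array([-np.sin(F),np.cos(F)])
def Q(th,L=.058,h=.011,off=.005,back=0):
    r=.031+L*np.sin(th)-off*np.cos(th)-h-back; z=.169+L*np.cos(th)+off*np.sin(th)
    return [*(PV+r*SD),z,F]
E
python3 - <<'E'
from h import *
s=arm.state();p=s["position"];a=yawof(s["ee_rot"])
A=Q(.28,back=.022);B=A.copy();B[2]=.30
plan(lin([*p,a],B,6)+lin(B,A,4))
E
```

```text
[[0.0197,0.0217,-0.0002,-0.001,-0.001,0.003,1],[0.0198,0.0215,-0.0002,0.0,-0.0,0.003,1],[0.0198,0.0216,-0.0001,0.0,-0.0,0.003,1],[0.02,0.0214,-0.0002,0.0,-0.0,0.004,1],[0.02,0.0214,-0.0002,0.0,-0.0,0.003,1],[0.02,0.0214,-0.0002,0.0,-0.0,0.003,1],[0.0,-0.0,0.0185,0.0,-0.0,-0.0,1],[-0.0,-0.0,0.0184,0.0,-0.0,-0.0,1],[-0.0,-0.0,0.0185,0.0,-0.0,-0.0,1],[-0.0,-0.0,0.0185,0.0,-0.0,-0.0,1]]
end [ 0.66811781 -0.16934774  0.22611079] max 0.029309042973116674
```

carry_out:
  moves:
    - [0.0198, 0.0216, 0, 0, 0, 0.003, 1]
    - [0.0198, 0.0216, 0, 0, 0, 0.003, 1]
    - [0.0198, 0.0216, 0, 0, 0, 0.003, 1]
    - [0.02, 0.0214, 0, 0, 0, 0.003, 1]
    - [0.02, 0.0214, 0, 0, 0, 0.003, 1]
    - [0.02, 0.0214, 0, 0, 0, 0.003, 1]
    - [0, 0, 0.0185, 0, 0, 0, 1]
    - [0, 0, 0.0185, 0, 0, 0, 1]
    - [0, 0, 0.0185, 0, 0, 0, 1]
    - [0, 0, 0.0185, 0, 0, 0, 1]
    - [0, 0, 0, 0, 0, 0, 1]

```text
time: 8.2
position: [0.6685, -0.1685, 0.221]
ee_rot: [0.999, 0.05, -0.002, -0.0]
wrist_force: [-0.6, 0.2, 0.4]
width: -0.002
```

Run:
```python
from h import *
s=arm.state();p=s["position"];a=yawof(s["ee_rot"]);print(p,a,s["time"],s["wrist_force"],Q(.28,back=.022))
im,D=save("side","side5");cv2.imwrite('pics/side5z.png',cv2.resize(np.clip(im[130:270,270:430,::-1]*1.4,0,255).astype(np.uint8),None,fx=4.2,fy=4.2))
plan(lin([*p,a],Q(.28),4)+[Q(t) for t in np.linspace(.28,1.45,17)[1:]])
```

```text
[ 0.66846724 -0.16849802  0.22097326] 0.09961497123269177 8.2 [-0.55977163  0.2302121   0.40104332] [np.float64(0.6680975577876668), np.float64(-0.16932090466773628), np.float64(0.2261229936648453), 0.098]
[[-0.0007,-0.0058,0.0004,-0.0,0.002,0.0,1],[-0.0001,-0.0053,-0.0013,-0.0,0.0,0.001,1],[-0.0001,-0.0053,-0.0012,-0.0,0.0,0.0,1],[-0.0001,-0.0053,-0.0013,-0.0,0.0,0.0,1],[0.0,-0.0042,0.0009,-0.0,0.0,0.0,1],[0.0,-0.004,0.0013,-0.0,0.0,0.0,1],[0.0,-0.004,0.0016,-0.0,0.0,0.0,1],[0.0,-0.0038,0.0018,-0.0,0.0,0.0,1],[0.0,-0.0037,0.0022,-0.0,0.0,0.0,1],[0.0,-0.0035,0.0024,-0.0,0.0,0.0,1],[0.0,-0.0033,0.0026,-0.0,0.0,0.0,1],[0.0,-0.0032,0.0029,-0.0,0.0,0.0,1],[0.0,-0.0029,0.0031,-0.0,0.0,0.0,1],[0.0,-0.0027,0.0033,-0.0,0.0,0.0,1],[0.0001,-0.0024,0.0035,-0.0,0.0,0.0,1],[-0.0,-0.0022,0.0036,-0.0,0.0,0.0,1],[-0.0,-0.0019,0.0038,-0.0,0.0,0.0,1],[-0.0,-0.0016,0.004,-0.0,0.0,0.0,1],[-0.0,-0.0013,0.004,-0.0,0.0,0.0,1],[-0.0,-0.001,0.0042,-0.0,0.0,0.0,1]]
end [ 0.66150675 -0.10193198  0.18091152] max 0.00585576638878294
```

View pics/side5z.png

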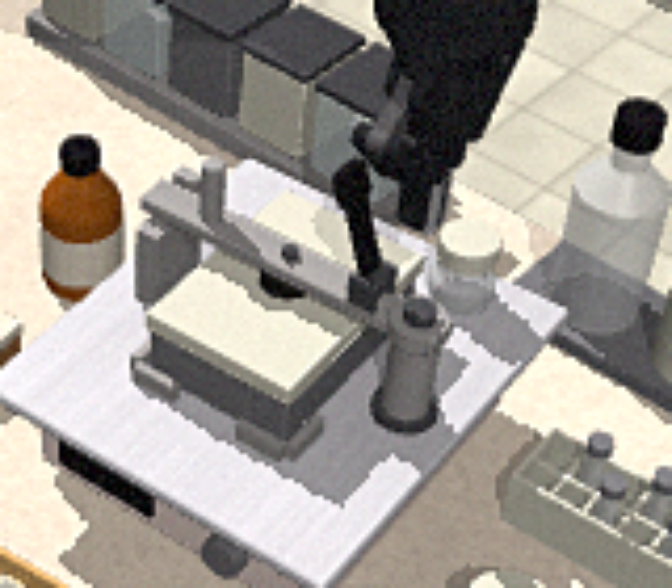

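carry_out:
  moves:
    - [-0.0007, -0.0055, 0, 0, 0, 0, 1]
    - [0, -0.0053, -0.001, 0, 0, 0, 1]
    - [0, -0.0053, -0.001, 0, 0, 0, 1]
    - [0, -0.0053, -0.001, 0, 0, 0, 1]
    - [0, -0.0042, 0.001, 0, 0, 0, 1]
    - [0, -0.004, 0.0013, 0, 0, 0, 1]
    - [0, -0.004, 0.0016, 0, 0, 0, 1]
    - [0, -0.0038, 0.0018, 0, 0, 0, 1]
    - [0, -0.0037, 0.0022, 0, 0, 0, 1]
    - [0, -0.0035, 0.0024, 0, 0, 0, 1]

```text
time: 9.25
position: [0.664, -0.1247, 0.2169]
ee_rot: [0.999, 0.049, 0.0, 0.0]
wrist_force: [0.5, -0.5, 3.3]
width: -0.003
```

Run:
```python
from h import *
s=arm.state();p=s["position"];a=yawof(s["ee_rot"]);print(p,a,s["time"],s["wrist_force"],Q(.72))
im,D=save("side","side6");cv2.imwrite('pics/side6z.png',cv2.resize(np.clip(im[130:270,270:430,::-1]*1.4,0,255).astype(np.uint8),None,fx=4.2,fy=4.2))
plan([Q(t) for t in np.linspace(.72,1.45,11)])
```

```text
[ 0.6639949  -0.12467637  0.21685378] 0.0989754430961347 9.25 [ 0.52397222 -0.46054958  3.27424423] [np.float64(0.6636689850805075), np.float64(-0.12427614666625153), np.float64(0.2159016556500293), 0.098]
[[-0.0002,0.0005,0.0004,-0.001,0.0,0.002,1],[-0.0,-0.0034,0.0027,0.0,0.0,-0.0,1],[-0.0,-0.0031,0.0028,0.0,0.0,-0.0,1],[-0.0,-0.0029,0.0031,0.0,0.0,-0.0,1],[-0.0,-0.0027,0.0033,0.0,0.0,-0.0,1],[-0.0,-0.0024,0.0035,0.0,0.0,-0.0,1],[-0.0,-0.0022,0.0037,0.0,0.0,-0.0,1],[-0.0,-0.0019,0.0038,0.0,0.0,-0.0,1],[-0.0,-0.0016,0.0039,0.0,0.0,-0.0,1],[-0.0,-0.0013,0.0041,0.0,0.0,-0.0,1],[-0.0,-0.001,0.0041,0.0,0.0,-0.0,1]]
end [ 0.66149778 -0.10191768  0.18092842] max 0.004341658669218482
```

View pics/side6z.png

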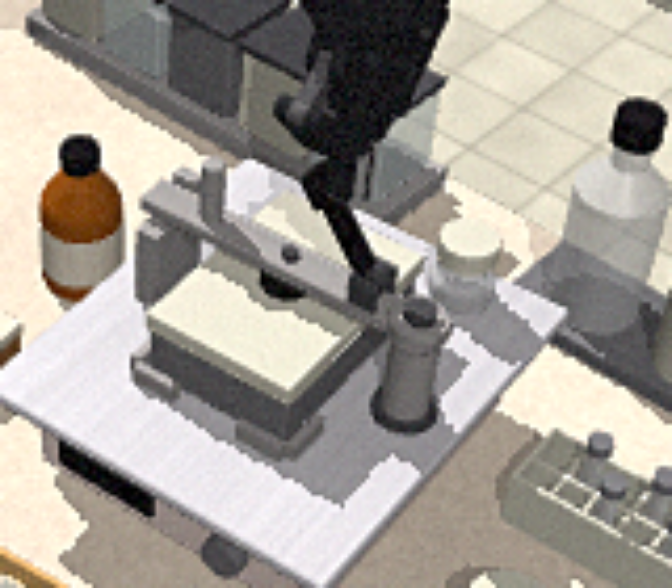

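The lever is moving as expected, at about 0.7 rad. I'll carry on down.

carry_out:
  moves:
    - [0, -0.003, 0.003, 0, 0, 0, 1]
    - [0, -0.003, 0.003, 0, 0, 0, 1]
    - [0, -0.003, 0.003, 0, 0, 0, 1]
    - [0, -0.0027, 0.0033, 0, 0, 0, 1]
    - [0, -0.0024, 0.0035, 0, 0, 0, 1]
    - [0, -0.0022, 0.0037, 0, 0, 0, 1]
    - [0, -0.0019, 0.0038, 0, 0, 0, 1]
    - [0, -0.0016, 0.0039, 0, 0, 0, 1]
    - [0, -0.0013, 0.0041, 0, 0, 0, 1]
    - [0, 0, 0, 0, 0, 0, 1]

```text
time: 10.3
position: [0.6617, -0.1036, 0.185]
ee_rot: [0.999, 0.05, -0.0, -0.0]
wrist_force: [-0.0, -0.0, -0.3]
width: 0.002
```

carry_out:
  moves:
    - [0, -0.0005, 0.003, 0, 0, 0, 1]
    - [0, 0, 0, 0, 0, 0, 1]

```text
time: 10.5
position: [0.6617, -0.1034, 0.1824]
ee_rot: [0.999, 0.049, -0.0, 0.0]
wrist_force: [-0.5, 0.3, 0.9]
width: 0.003
```

carry_out:
  moves:
    - [0, 0, 0.002, 0, 0, 0, 1]
    - [0, 0, 0, 0, 0, 0, 1]

```text
time: 10.7
position: [0.6618, -0.1033, 0.1806]
ee_rot: [0.999, 0.05, -0.0, -0.0]
wrist_force: [-0.3, 0.3, 2.2]
width: 0.008
```

carry_out:
  moves:
    - [0, 0, 0.002, 0, 0, 0, 1]
    - [0, 0, 0, 0, 0, 0, 1]

```text
time: 10.9
position: [0.662, -0.1033, 0.1799]
ee_rot: [0.999, 0.049, 0.0, -0.0]
wrist_force: [-3.8, 3.0, 13.3]
width: 0.003
```

carry_out:
  moves:
    - [0, 0, 0.0015, 0, 0, 0, 1]
    - [0, 0, 0, 0, 0, 0, 1]

```text
time: 11.1
position: [0.6621, -0.1033, 0.1795]
ee_rot: [0.999, 0.049, 0.001, -0.001]
wrist_force: [-7.0, 4.0, 22.3]
width: -0.002
```

carry_out:
  moves:
    - [0, 0, -0.005, 0, 0, 0, 1]
    - [0, 0, -0.02, 0, 0, 0, 1]
    - [0, 0, -0.04, 0, 0, 0, 1]
    - [0, 0, -0.045, 0, 0, 0, 1]
    - [-0.04, 0, -0.01, 0, 0, 0, 1]
    - [-0.045, 0.01, 0, 0, 0, 0, 1]
    - [-0.045, 0.01, 0, 0, 0, 0, 1]
    - [-0.04, 0.02, 0, 0, 0, 0, 1]
    - [0, 0.04, 0, 0, 0, 0, 1]
    - [0, 0.045, 0, 0, 0, 0, 1]
    - [0, 0.045, 0, 0, 0, 0, 1]
    - [0, 0, 0, 0, 0, 0, 1]

```text
time: 12.3
position: [0.5081, -0.2965, 0.2974]
ee_rot: [0.999, 0.046, 0.0, 0.002]
wrist_force: [-0.1, 0.2, 0.3]
width: -0.001
```

Run:
```python
from h import *
s=arm.state();print(s["position"],s["time"],s["wrist_force"])
im,D=save("side","side7");cv2.imwrite('pics/side7z.png',cv2.resize(np.clip(im[130:270,270:430,::-1]*1.4,0,255).astype(np.uint8),None,fx=4.2,fy=4.2))
im,D=save("top","top7")
```

```text
[ 0.50812809 -0.29648385  0.29742794] 12.3 [-0.13689488  0.19137348  0.27768204]
```

View pics/side7z.png

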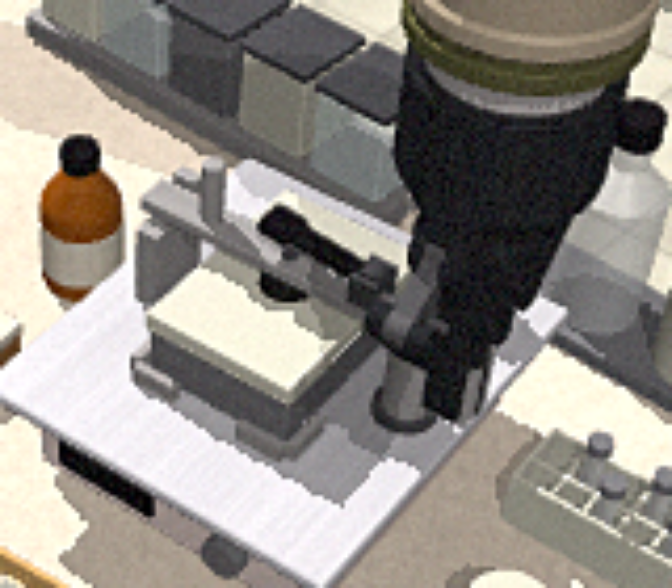

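View pics/top7.png

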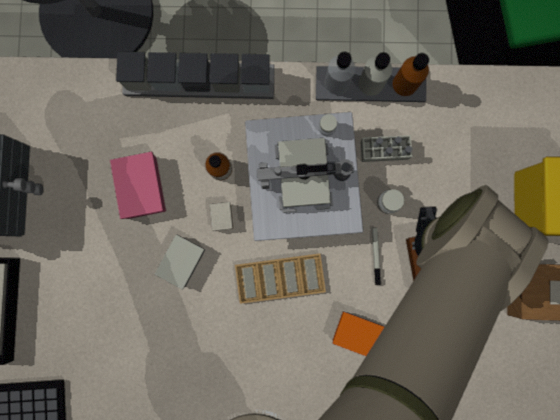

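Next I'll check the final lever angle, strap angle, box pose and bystanders with numbers.

Run:
```python
from h import *
o=np.array([*PV,0]);d=np.array([*SD,0]);n=np.array([np.cos(F),np.sin(F),0])
z=np.load('top7.npz');A=z['a'];X=cloud("top",z['D']);Y=X-o;r=Y@d;c=Y@n
m=(A.sum(-1)<110)&(r>.03)&(r<.13)&(abs(c)<.02)&(X[...,2]>.15)
for q in np.arange(.035,.12,.01):
    k=m&(abs(r-q)<.005)
    if k.any():print(round(q,3),k.sum(),"c",np.median(c[k]),"z",np.median(X[k][:,2]))
print("lever end r",r[m].max())
z=np.load('side7.npz');D=z['D'];Xs=cloud("side",D)
T=lambda x,y:(x/4.2+270,y/4.2+130)
st=plane("side",*T(212,163),.197);v=st[:2]-PV;print("stub",st,np.arctan2(-v[0],v[1])-YAW)
a0=np.load('top0.npz')['a'].astype(int);df=np.abs(a0-A).max(-1)
cv2.imwrite('pics/diff.png',np.clip(df*3,0,255).astype(np.uint8))
cv2.imwrite('pics/top7z.png',cv2.resize(np.clip(A[105:265,235:415,::-1]*1.5,0,255).astype(np.uint8),None,fx=3.7,fy=3.7,interpolation=cv2.INTER_CUBIC))
```

```text
0.035 23 c -0.005720165091549107 z 0.17323013199312354
0.045 34 c -0.0012561884160739542 z 0.17556961914345148
0.055 31 c -0.0014119125540696283 z 0.17607383026679746
0.065 30 c -0.0014451357327907447 z 0.17813301658752323
0.075 30 c -0.0008661422575268137 z 0.17925395615496054
0.085 43 c -0.0013586182801511868 z 0.18187069746804663
0.095 46 c -0.0008770964785582048 z 0.1822629118438689
0.105 10 c -0.0034670034323327015 z 0.18243998919329518
lever end r 0.10195408714181833
stub [ 0.65457062 -0.03797447  0.197     ] -0.0011770336248616564
```

View pics/top7z.png

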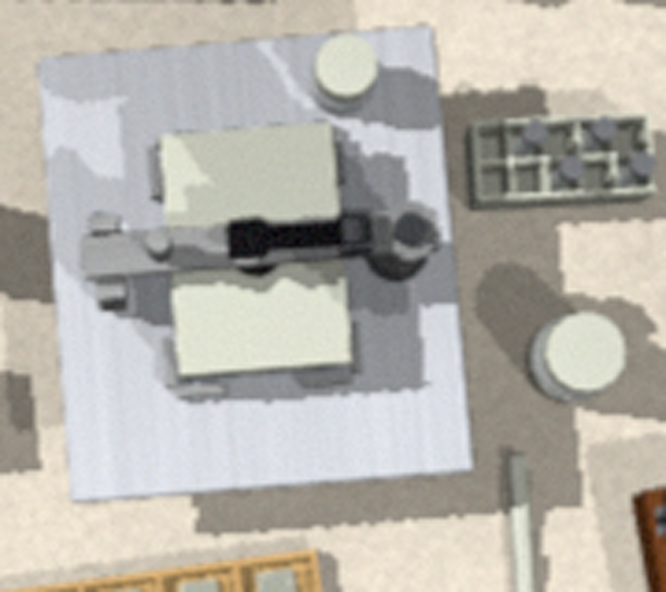

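View pics/diff.png

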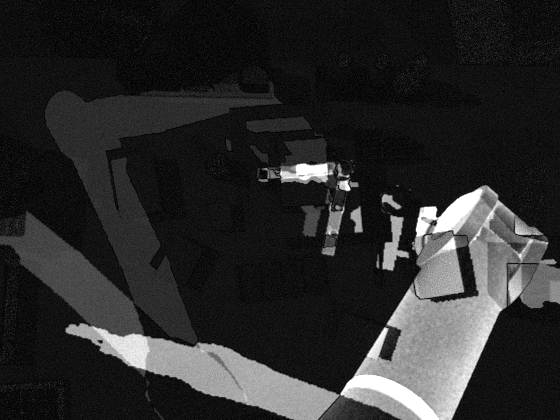

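```bash
python3 -c "
from h import *
print(arm.finish_job())"
```

```text
the job is handed in; nothing more can be done
None
```

The clamp is closed and I have handed the job in. I pushed the strap round by its stub with the outside of the closed fingers until it met its stop. Only then did I push the cam lever down to its stop, and I moved the arm clear before handing in at about 12 s.

- **Strap:** at the stop the force rose to about 7 N with no further movement. The final picture put its angle at about -0.001 rad from closed.
- **Lever:** the push met a hard stop at about 22 N. The lever's end is 102 mm from the pivot and its slope of about 0.12 rad matches 1.45 rad, which is fully down. I did not see the foot touching the lid directly; I take it from the lever being fully down.
- **Box and bystanders:** comparing the first and last top pictures showed changes only at the strap, the lever, the arm and its shadows. The box and bystanders did not appear to have moved. Part of the brown look-alike box was hidden by the arm in the last picture.
- **Forces:** the wrist force read at the end of each move never passed about 24 N.

No check failed. The one discrepancy was the tool settling about 5 mm lower than commanded before the lever push, and it touched nothing there.

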